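# Sort out the chipped block and hold a sound one in the jig's corner

### The arm

A 6-joint arm with a two-finger parallel gripper is mounted at the origin on a cart in front of the work surface, level with it; the furniture and walls round the work are solid. World frame = base frame: x ahead of the robot, y to its left, z up, the work surface at z = 0. Lengths are in m, angles in rad, forces in N, time in s.
With the tool pointing down it reaches from about 0.25 to 0.775 m from the base axis. Payload 4 kg.
Tool frame: the origin (TCP) lies at the very end of the fingers, on their centre line; the grasp point (between the pads) lies hold_point_z behind it (hold_point_z is the distance from the TCP to the grasp point, in m); z points along the fingers, y is the direction in which the jaws open and shut (so a half turn about z gives the same grasp; the last joint's range is limited). The gripper opens to 94 mm and grips with 3 to 60 N. Pads are 16 mm wide; open, the fingers measure 119 mm over their backs; the gripper's body (75 mm by 177 mm) begins 78 mm behind the grasp point.
Start: joints at [-1.358, 0.087, 1.371, -0, 1.684, -0.103], TCP at [0.171, -0.523, 0.181] pointing down, gripper open.
Joint ranges: [-3.1, 3.1], [-0.76, 2.03], [0.27, 2.55], [-1.08, 4.22], [0.17, 2.65], [-2.57, 2.57]. Speed limits (rad/s): [2.79, 2.79, 3.14, 3.14, 3.14, 3.14].

### API

Orientations are given as [roll, pitch, yaw] about the fixed x, y, z axes, in that order (R = Rz(yaw) Ry(pitch) Rx(roll)).
In Python, from bench import * gives the robot as it stands.
- The arm moves only by the tool step_arm, never from a script. Its argument "increments" is text: rows parted by semicolons, each of 6 numbers parted by spaces: the shift along the tool's x, y, z in cm, then the turn, a rotation vector about the tool's x, y, z in rad. A call has 1 to 5 rows; each row shifts and turns the commanded pose from where the row before left it, along the tool's axes as they then stand; what a row does not reach is not made up. A row lasts 1/10 s, in which the tool goes at most 50 mm and 8.59 degrees, less where a joint would pass 70% of its speed; a pose out of reach is approached as far as the arm can. A call is refused whole if a number of a shift passes 5 or a number of a turn 0.15, either way. A call with a gripper value outside its range is refused whole. "claw" is the gripper's target within -1 to 1 (shut at 1, half-way at 0, fully open at -1), set as the call begins (left out, the last holds). The fingers move at their own pace and stop on an object; the grip force is fixed at half the most. Time passes only in rows, so rows that do not move let the fingers close. It gives the time, the measured TCP pose, the force and the opening at its end, in the units of the state.
- get_obs(): the state, without advancing time (a new reading comes with each control period).
- snapshot(name): name is "side" or "top" or "wrist"; returns the picture (384x512x3 uint8, red, green, blue); there is no depth.
- calibration(name): a dict with "camera_matrix" (3x3 intrinsics, pixels), "eye" and "orientation" of the camera in the world; the wrist camera has in their place "tool_from_camera" (4x4, takes a point from camera to tool coordinates, whose origin is the TCP and whose axes are the flange's). Camera axes: x right, y up, looking along -z (the intrinsics and any distortion apply to the point x, -y, -z); pixel columns grow to the right and rows downward; lengths in m; the calibration is good to about 2 mm. A picture is of the moment at which its call begins: read the wrist's pose just before it. calibration takes no time and is no camera call.
- close_job(): hands the job in, once; it reports no verdict.
The state is a dict: "time": time; "joint_positions": joint angles; "qvel": joint speeds; "joint_torque": joint torques, N m; "tool_pos": TCP position; "ee_rot": TCP orientation; "wrist_force": force on the tool from outside, world axes, zero at the start; "wrist_torque": the same for the moment, N m; "width": finger opening in m.
Only numpy, scipy, OpenCV 4.12 (cv2) and the standard library are available. Lean on these libraries where they do the work, as an engineer would, in place of code of your own. Each camera call takes 0.05 s, during which the arm holds its last target. There are 200 camera calls.

### The job

Of the three aluminium pedestal blocks on the table one has a corner of its flange broken off: put that one in the red reject tray and let go of it. Then take either of the sound blocks, leaving the other where it stands, set it down on the jig plate and press it firmly into the corner, one long side of its flange flat against the longer blue fence and one short end against the shorter; finish while still holding it there, pressed against both fences at once.

Things in the scene. Friction and masses are not known exactly. Their poses are not given: they have to be found in the camera images.
- sound_a_boss (a point): Sound block A, bare aluminium: flange 64 (x) x 44 (y) x 18 mm, in its middle an upright boss 30 (x) x 24 (y) x 34 mm to grip; 52 mm high, 0.14 to 0.27 kg. Point: centre of the boss, 35 mm above the underside; z up. Stands on the table at first.
- sound_b_boss (a point): Sound block B, the same as block A: flange 64 (x) x 44 (y) x 18 mm, in its middle an upright boss 30 (x) x 24 (y) x 34 mm to grip; 52 mm high, 0.14 to 0.27 kg. Point: centre of the boss, 35 mm above the underside; z up. Stands on the table at first.
- chipped_boss (a point): Chipped block: as the sound ones, but one corner of the flange (at +x, +y) is broken off slantwise, 20 mm along each side: flange 64 (x) x 44 (y) x 18 mm, in its middle an upright boss 30 (x) x 24 (y) x 34 mm to grip; 52 mm high, 0.14 to 0.27 kg. Point: centre of the boss, 35 mm above the underside; z up. Stands on the table at first.
- sound_a: Sound block A; origin at the centre of its underside, axes as for its boss point.
- sound_b: Sound block B; origin at the centre of its underside, axes as for its boss point.
- chipped: Chipped block; origin at the middle of the underside of the (unbroken) flange outline, axes as for its boss point.
- tray_in (a point): Red open reject tray, fixed to the table, 150 (x) x 110 (y) x 28 mm high outside, walls and floor about 4 mm. The point is the centre of its inner floor.
- tray: The same red tray; origin at the centre of its underside.
- jig: Jig: steel plate 140 (x) x 150 (y) x 10 mm, fixed to the table; origin at the centre of its underside. On its top face stand two rigid blue fences, all ground smooth and slippery (friction about 0.15), 14 mm high (lower than the blocks' flanges) and 16 mm thick. 5 to 15 N each way is plenty; under 2 N does not count as pressed.
- corner (a point): Point on the plate's top face (10 mm above the table) where the fences' inner faces would meet. The longer fence runs along -y, inner face at x = 0; the shorter along -x, inner face at y = 0; both begin 6 mm short of the corner. A block sits right with its boss centre at x = -22, y = -32, z = +35 mm from here, its x axis along this frame's y, either way round.
- fence_long: Longer blue fence, 110 mm long (along its y), 16 mm thick, 14 mm high; origin at the centre of its underside.
- fence_short: Shorter blue fence, 60 mm long (along its x), 16 mm thick, 14 mm high; origin at the centre of its underside.

How it is judged:
On the way:
1. the chipped block lies in the red tray, let go (x of chipped_boss in the frame of tray_in between -0.07 and 0.07 m and y of chipped_boss in the frame of tray_in between -0.05 and 0.05 m and height (world z) of chipped_boss below 0.06 m and contact force between chipped and tray above 0.5 N and contact force between chipped and the fingers below 0.05 N), for 0.2 s.
At the end, for the whole second after the job is handed in: Chipped block in the red tray, let go. One sound block flat on the plate (5 mm, 0.06 rad), squared to 0.06 rad, within 3 mm of both fences, pressing over 2 N on each, gripper on it with over 2 N. Other sound block within 15 mm of its start (all of step 1 and ((x of sound_a_boss in the frame of corner between -0.0255 and -0.019 m and y of sound_a_boss in the frame of corner between -0.0355 and -0.029 m and z of sound_a_boss in the frame of corner below 0.04 m and angle between sound_a_boss's own z axis and vertical below 0.06 rad and angle between the x axis of sound_a_boss and the y axis of corner, either way round below 0.06 rad and contact force between sound_a and fence_long above 2 N and contact force between sound_a and fence_short above 2 N and contact force between sound_a and the fingers above 2 N and distance of sound_b_boss from where it was at the start of the episode below 0.015 m) or (x of sound_b_boss in the frame of corner between -0.0255 and -0.019 m and y of sound_b_boss in the frame of corner between -0.0355 and -0.029 m and z of sound_b_boss in the frame of corner below 0.04 m and angle between sound_b_boss's own z axis and vertical below 0.06 rad and angle between the x axis of sound_b_boss and the y axis of corner, either way round below 0.06 rad and contact force between sound_b and fence_long above 2 N and contact force between sound_b and fence_short above 2 N and contact force between sound_b and the fingers above 2 N and distance of sound_a_boss from where it was at the start of the episode below 0.015 m))); the arm keeps its last pose, push and grip.
It also fails if it takes over 61 s, if anything falls off the work surface, if the arm or the gripper's body presses on something with over 40 N, if the wrist force passes 120 N, or if a joint passes its speed limit or range.

## Working session

There is one attempt and no reset: what is moved stays moved. The work goes in short steps, Python scripts to look and compute and a tool call to move; the robot and the scene stay as the last step left them, time stands still between calls to the robot, and variables do not carry over. Pictures are saved under pics/ and viewed, about 8 in all and at most 12, crops included, and the job is handed in when it is done.

Besides the shell and the picture viewer there is one more tool, called after ">>>" by a JSON object that holds its "fn" and its "kwargs", one argument or row to a line. step_arm: Moves the arm, as the interface text tells. Its arguments: {"type":"object","properties":{"increments":{"type":"string"},"claw":{"type":"number"}},"required":["increments"]}

```bash
mkdir -p pics; python3 - <<'E'
from bench import *
import cv2,numpy as np
np.set_printoptions(precision=4,suppress=True)
o=get_obs();print(o)
for n in("top","side","wrist"):
    c=calibration(n);print(n,c)
    cv2.imwrite(f"pics/{n}0.png",snapshot(n)[:,:,::-1])
a=cv2.imread("pics/top0.png");b=cv2.imread("pics/side0.png")
cv2.imwrite("pics/top0b.png",cv2.resize(a,(800,600),interpolation=cv2.INTER_CUBIC))
E
```

```text
{'time': 0.0, 'joint_positions': array([-1.3581,  0.088 ,  1.3722, -0.    ,  1.6836, -0.1031]), 'qvel': array([-0.0014, -0.0004, -0.0007, -0.0007,  0.0004, -0.0009]), 'joint_torque': array([ -0.0004, -34.0181, -30.2426,   0.0717,   0.033 ,  -0.0002]), 'tool_pos': array([ 0.1707, -0.5222,  0.1802]), 'ee_rot': array([-3.1394, -0.0002,  0.3158]), 'wrist_force': array([ 0.4159,  0.2391, -0.0177]), 'wrist_torque': array([0.0028, 0.0302, 0.0012]), 'width': 0.09372937576898356}
top {'camera_matrix': array([[439.5036,   0.    , 254.2635],
       [  0.    , 439.5036, 192.0747],
       [  0.    ,   0.    ,   1.    ]]), 'eye': array([0.2757, 0.0707, 1.3774]), 'orientation': array([ 0.1878,  0.0077, -1.5666])}
side {'camera_matrix': array([[356.4003,   0.    , 257.1991],
       [  0.    , 356.4003, 193.8175],
       [  0.    ,   0.    ,   1.    ]]), 'eye': array([0.4009, 0.877 , 0.608 ]), 'orientation': array([ 0.9918,  0.0082, -2.9988])}
wrist {'camera_matrix': array([[328.1653,   0.    , 255.5514],
       [  0.    , 328.1653, 194.8669],
       [  0.    ,   0.    ,   1.    ]]), 'tool_from_camera': array([[ 0.0014,  0.9614,  0.2751,  0.0808],
       [ 1.    , -0.0012, -0.0009,  0.0009],
       [-0.0005,  0.2751, -0.9614, -0.204 ],
       [ 0.    ,  0.    ,  0.    ,  1.    ]])}
```

View pics/top0b.png

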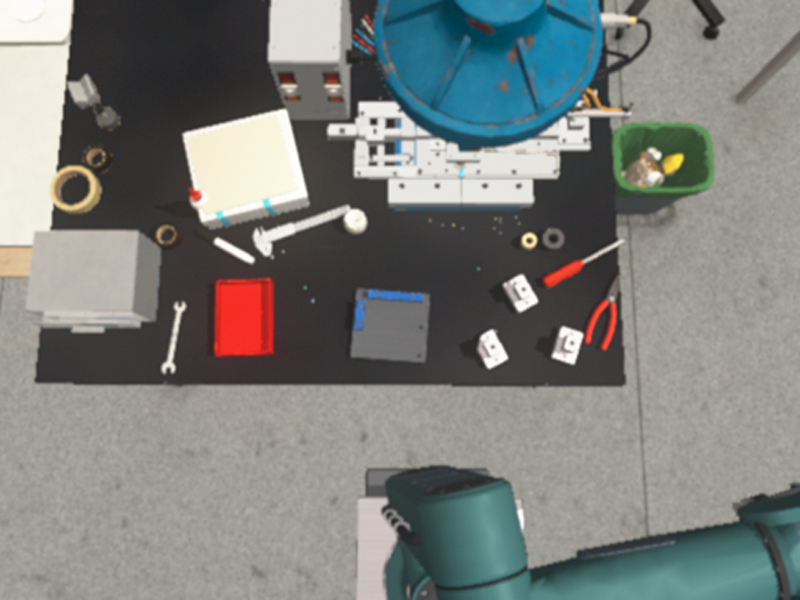

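View pics/side0.png

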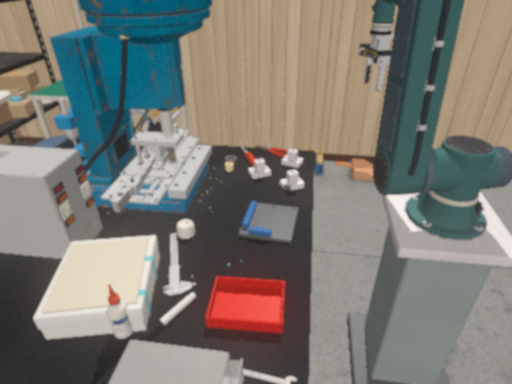

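The top view shows the three blocks at about (492,349), (520,293) and (568,344), the jig at about (390,325) with its corner at upper left, and the tray at about (243,317). The side view shows the same layout. Next I'll take the rough positions.

```bash
cat > h.py <<'E'
import cv2,numpy as np
from scipy.spatial.transform import Rotation as R
np.set_printoptions(precision=4,suppress=True)
def cam(c,obs=None):
    K=c["camera_matrix"]
    if "eye" in c: return K,R.from_euler("xyz",c["orientation"]).as_matrix(),np.array(c["eye"])
    T=np.eye(4);T[:3,:3]=R.from_euler("xyz",obs["ee_rot"]).as_matrix();T[:3,3]=obs["tool_pos"]
    T=T@c["tool_from_camera"];return K,T[:3,:3],T[:3,3]
def rays(C,uv):
    K,M,e=C;uv=np.atleast_2d(np.asarray(uv,float))
    d=np.c_[(uv[:,0]-K[0,2])/K[0,0],-(uv[:,1]-K[1,2])/K[1,1],-np.ones(len(uv))]@M.T
    return e,d
def plane(C,uv,z):
    e,d=rays(C,uv);return e+d*((z-e[2])/d[:,2])[:,None]
def proj(C,P):
    K,M,e=C;q=(np.atleast_2d(P)-e)@M;return np.c_[K[0,2]-K[0,0]*q[:,0]/q[:,2],K[1,2]+K[1,1]*q[:,1]/q[:,2]]
def tri(C1,u1,C2,u2):
    A=[];b=[]
    for C,u in((C1,u1),(C2,u2)):
        e,d=rays(C,u);d=d[0]/np.linalg.norm(d[0]);P=np.eye(3)-np.outer(d,d);A.append(P);b.append(P@e)
    A=np.vstack(A);b=np.hstack(b);x=np.linalg.lstsq(A,b,rcond=None)[0];return x,np.linalg.norm(A@x-b)
def comps(m,amin,amax):
    n,l,s,c=cv2.connectedComponentsWithStats(m.astype(np.uint8))
    return [(c[i],s[i],l==i) for i in range(1,n) if amin<s[i,4]<amax]
E
python3 - <<'E'
from h import *
from bench import calibration
T=cam(calibration("top"));S=cam(calibration("side"))
t=cv2.imread("pics/top0.png")
for n,u in dict(b1=(492,349),b2=(520,293),b3=(568,344)).items(): print(n,plane(T,np.array(u)/1.5625,.03))
b=t.astype(int)
red=(b[:,:,2]>150)&(b[:,:,1]<60); blue=(b[:,:,0]>120)&(b[:,:,2]<90)&(b[:,:,1]<130)
for m,z,nm in((red,.028,"tray"),(blue,.024,"blue")):
    for c,s,l in comps(m,30,5000):
        if c[1]<140: continue
        r=cv2.minAreaRect(np.argwhere(l)[:,::-1].astype(np.float32)); print(nm,s,plane(T,[c],z),"\n",plane(T,cv2.boxPoints(r),z))
crop=lambda im,x,y,w,h,k:cv2.resize(im[y:y+h,x:x+w],None,fx=k,fy=k,interpolation=cv2.INTER_CUBIC)
cv2.imwrite("pics/c1.png",np.vstack([crop(t,220,170,165,75,4.8),crop(cv2.imread("pics/side0.png"),190,140,132,55,6)]))
E
```

```text
b1 [[ 0.4343 -0.1047  0.03  ]]
b2 [[ 0.5469 -0.163   0.03  ]]
b3 [[ 0.4447 -0.2544  0.03  ]]
tray [348 170  25  14  61] [[ 0.5824 -0.242   0.028 ]] 
 [[ 0.5786 -0.2081  0.028 ]
 [ 0.6188 -0.281   0.028 ]
 [ 0.5984 -0.2909  0.028 ]
 [ 0.5584 -0.2181  0.028 ]]
tray [ 137  178   38   50 1786] [[0.4976 0.3887 0.028 ]] 
 [[0.5762 0.4519 0.028 ]
 [0.5765 0.3351 0.028 ]
 [0.4218 0.3292 0.028 ]
 [0.4214 0.4435 0.028 ]]
blue [235 185  36   8 207] [[0.5433 0.0881 0.024 ]] 
 [[0.5371 0.1435 0.024 ]
 [0.5565 0.1427 0.024 ]
 [0.5501 0.0319 0.024 ]
 [0.5308 0.033  0.024 ]]
blue [226 192   8  19 103] [[0.5038 0.1595 0.024 ]] 
 [[0.4759 0.1705 0.024 ]
 [0.5342 0.1662 0.024 ]
 [0.5325 0.1475 0.024 ]
 [0.4742 0.152  0.024 ]]
blue [311 313  24  52 217] [[ 0.0978 -0.1323  0.024 ]] 
 [[ 0.1613 -0.088   0.024 ]
 [ 0.174  -0.1219  0.024 ]
 [ 0.0358 -0.1739  0.024 ]
 [ 0.0235 -0.1406  0.024 ]]
blue [296 318  18  53 208] [[ 0.0743 -0.0605  0.024 ]] 
 [[ 0.1476 -0.0351  0.024 ]
 [ 0.1531 -0.061   0.024 ]
 [ 0.0068 -0.0914  0.024 ]
 [ 0.0015 -0.066   0.024 ]]
blue [502 326  10   8  59] [[ 0.123 -0.664  0.024]] 
 [[ 0.1285 -0.6492  0.024 ]
 [ 0.1338 -0.6768  0.024 ]
 [ 0.1159 -0.6786  0.024 ]
 [ 0.1105 -0.6511  0.024 ]]
blue [327 353 164  31 390] [[ 0.014  -0.3382  0.024 ]] 
 [[ 0.0079 -0.1311  0.024 ]
 [ 0.0589 -0.6076  0.024 ]
 [ 0.0189 -0.6083  0.024 ]
 [-0.0317 -0.1345  0.024 ]]
blue [503 354   9  16  38] [[ 0.031  -0.6527  0.024 ]] 
 [[ 0.0484 -0.6382  0.024 ]
 [ 0.054  -0.6513  0.024 ]
 [ 0.0137 -0.6667  0.024 ]
 [ 0.0082 -0.6537  0.024 ]]
blue [479 375  18   9  75] [[-0.0189 -0.5993  0.024 ]] 
 [[-0.0238 -0.5676  0.024 ]
 [-0.0034 -0.618   0.024 ]
 [-0.0197 -0.6239  0.024 ]
 [-0.0399 -0.5737  0.024 ]]
```

View pics/c1.png

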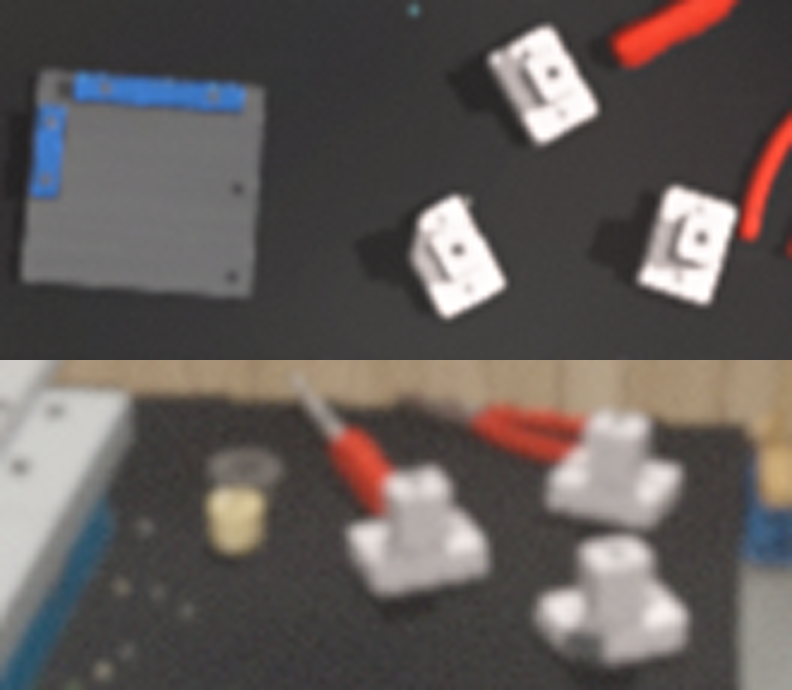

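The block nearest the jig (b1) is the chipped one. Its broken corner is at (430,215) in the top crop and dark at (590,640) in the side crop. Now I'll move the wrist camera over the blocks.

>>> {"fn": "step_arm", "kwargs": {
  "increments": "3.4 -2.4 0 0 0 0;3.4 -2.4 0 0 0 0;3.4 -2.4 0 0 0 0;3.4 -2.4 0 0 0 0;3.4 -2.4 0 0 0 0",
  "claw": -1
}}

```text
time: 0.65
tool_pos: [0.2957, -0.3544, 0.1811]
ee_rot: [-3.141, -0.0, 0.315]
wrist_force: [1.0, -0.5, -0.0]
width: 0.0942
```

>>> {"fn": "step_arm", "kwargs": {
  "increments": "3.4 -2.4 0 0 0 0;3.4 -2.4 0 0 0 0;3.4 -2.4 0 0 0 0;3.4 -2.4 0 0 0 0;3.4 -2.4 0 0 0 0"
}}

```text
time: 1.15
tool_pos: [0.42, -0.1875, 0.1812]
ee_rot: [3.142, 0.0, 0.316]
wrist_force: [-0.1, -0.1, 0.5]
width: 0.0938
```

>>> {"fn": "step_arm", "kwargs": {
  "increments": "3 -2.4 0 0 0 0;0 0 0 0 0 -0.1;0 0 0 0 0 -0.1;0 0 0 0 0 0;0 0 0 0 0 0"
}}

```text
time: 1.65
tool_pos: [0.4404, -0.1569, 0.1811]
ee_rot: [-3.141, 0.0, 0.514]
wrist_force: [0.4, -0.3, -0.1]
width: 0.0937
```

```bash
python3 - <<'E'
from h import *
from bench import *
o=get_obs();w=snapshot("wrist")[:,:,::-1].copy();cv2.imwrite("pics/w1.png",w);np.save("o1.npy",o,allow_pickle=True)
print(o["time"],o["tool_pos"],o["ee_rot"],o["joint_positions"])
E
```

```text
1.65 [ 0.4404 -0.1569  0.1811] [-3.1413  0.0003  0.5136] [-0.4636 -0.0976  1.5552 -0.0001  1.6844  0.5935]
```

View pics/w1.png

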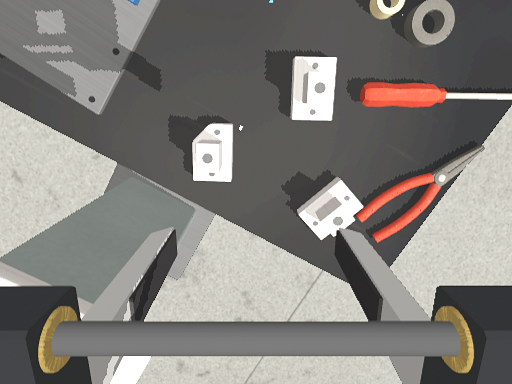

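The wrist view has all three blocks in frame. The chipped one is at (212,153) with its missing corner at upper left, and the sound ones are at (314,88) and (330,208). Next I'll triangulate the boss-top holes against the top view and get the flange yaws.

```bash
cat >> h.py <<'E'
def blocks(w,C,lo=165,amin=600):
    """white blocks in a wrist picture: flange rectangle cast on z=.018 and the hole in the boss top"""
    g=w.astype(int);m=(g.min(2)>lo)&(g.max(2)-g.min(2)<40)
    # keep only white surrounded by the dark mat
    out=[]
    for c,s,l in comps(m,amin,20000):
        x,y,ww,h=s[:4]
        ring=cv2.dilate(l.astype(np.uint8),np.ones((9,9)))>0
        if x<1 or y<1 or x+ww>510 or np.median(g[ring&~l].min(1))>110: continue
        P=plane(C,np.argwhere(l)[:,::-1],.018)[:,:2]
        r=cv2.minAreaRect((P*1000).astype(np.float32))
        out.append((c,s[4],r))
    return out
E
python3 - <<'E'
from h import *
from bench import calibration
o=np.load("o1.npy",allow_pickle=True).item();w=cv2.imread("pics/w1.png")
W=cam(calibration("wrist"),o);T=cam(calibration("top"))
H={"b1":((207,158),(315.4,221.7)),"b2":((320,88),(335.2,185)),"b3":((338,221),(366,219.4))}
for n,(a,b) in H.items(): print(n,tri(W,a,T,b),plane(W,a,.052),plane(T,b,.052))
for k in blocks(w,W): print(k)
# jig plate/fence check
t=cv2.imread("pics/top0.png")
E
```

```text
b1 (array([ 0.4372, -0.1032,  0.0505]), np.float64(0.0008574254722334459)) [[ 0.4378 -0.1027  0.052 ]] [[ 0.4367 -0.1035  0.052 ]]
b2 (array([ 0.5544, -0.1697,  0.0335]), np.float64(0.0006611491718486037)) [[ 0.5522 -0.1665  0.052 ]] [[ 0.5504 -0.1668  0.052 ]]
b3 (array([ 0.4452, -0.2586,  0.0471]), np.float64(0.0010440227549092303)) [[ 0.4465 -0.2573  0.052 ]] [[ 0.4442 -0.2567  0.052 ]]
(array([313.7028,  87.8202]), np.int32(2419), ((552.1529541015625, -165.7721710205078), (64.56977081298828, 43.931400299072266), 28.64851951599121))
(array([213.4072, 153.3567]), np.int32(2058), ((438.22027587890625, -103.42648315429688), (64.55366516113281, 44.81945037841797), 28.375484466552734))
(array([330.8581, 210.1141]), np.int32(1980), ((446.3816223144531, -257.22625732421875), (56.05175018310547, 64.46311950683594), 70.27555084228516))
(array([248.748 , 281.9812]), np.int32(14155), ((348.3614501953125, -209.75482177734375), (178.42776489257812, 291.4854736328125), 29.79839515686035))
```

>>> {"fn": "step_arm", "kwargs": {
  "increments": "0.6 -1.2 2 0 0 0;0.6 -1.2 2 0 0 0;0.6 -1.2 2 0 0 0;0.64 -1.2 2 0 0 0.015;0 0 0 0 0 0"
}}

```text
time: 2.2
tool_pos: [0.4356, -0.1017, 0.0984]
ee_rot: [-3.137, 0.004, 0.501]
wrist_force: [0.1, -0.7, -0.0]
width: 0.0945
```

```bash
python3 - <<'E'
from h import *
from bench import *
o=get_obs();w=snapshot("wrist")[:,:,::-1].copy();cv2.imwrite("pics/w2.png",w);np.save("o2.npy",o,allow_pickle=True)
print(o["time"],o["tool_pos"],o["ee_rot"])
W=cam(calibration("wrist"),o)
for k in blocks(w,W): print(k)
o1=np.load("o1.npy",allow_pickle=True).item();W1=cam(calibration("wrist"),o1)
print(proj(W,[[.438,-.103,.052]]))
E
```

```text
2.2 [ 0.4356 -0.1017  0.0984] [-3.1365  0.004   0.5007]
(array([258.513 , 193.5065]), np.int32(2760), ((438.56292724609375, -102.7545166015625), (65.16897583007812, 43.57733917236328), 27.668203353881836))
(array([250.5435, 293.4701]), np.int32(6958), ((329.5091552734375, -157.24090576171875), (96.81134796142578, 129.00750732421875), 0.3367341458797455))
[[257.1908 203.7601]]
```

View pics/w2.png

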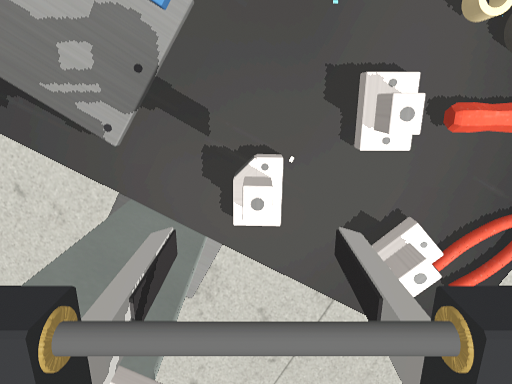

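The second wrist view shows the chipped block at (258,194) and its hole at (257,204), which is where the estimate projects. I'll descend and grip.

>>> {"fn": "step_arm", "kwargs": {
  "increments": "0.15 0.2 2 0 0 0;0 0 2 0 0 0;0 0 2 0 0 0.01;0 0 1.4 0 0 0;0 0 0 0 0 0"
}}

```text
time: 2.75
tool_pos: [0.4396, -0.1049, 0.0267]
ee_rot: [-3.14, 0.002, 0.489]
wrist_force: [0.2, 0.2, 0.7]
width: 0.0941
```

>>> {"fn": "step_arm", "kwargs": {
  "increments": "0 0 0 0 0 0;0 0 0 0 0 0;0 0 0 0 0 0;0 0 0 0 0 0;0 0 0 0 0 0",
  "claw": 1
}}

```text
time: 3.25
tool_pos: [0.4407, -0.1043, 0.0279]
ee_rot: [3.141, -0.001, 0.491]
wrist_force: [0.1, 0.8, -0.7]
width: 0.0574
```

>>> {"fn": "step_arm", "kwargs": {
  "increments": "0 0 0.3 0 0 0;0 0 0 0 0 0;0 0 0 0 0 0;0 0 0 0 0 0;0 0 0 0 0 0"
}}

```text
time: 3.75
tool_pos: [0.4401, -0.1038, 0.0243]
ee_rot: [-3.141, 0.0, 0.491]
wrist_force: [-0.1, 1.9, 0.7]
width: 0.0235
```

>>> {"fn": "step_arm", "kwargs": {
  "increments": "0 0 -2 0 0 0;0 0 -2 0 0 0;0 0 -2 0 0 0;0 0 -2 0 0 0;0 0 0 0 0 0"
}}

```text
time: 4.25
tool_pos: [0.4423, -0.1051, 0.1069]
ee_rot: [3.137, -0.004, 0.491]
wrist_force: [-0.3, 0.2, -2.4]
width: 0.0235
```

The chipped block is held at 23.5 mm opening with about 2.4 N of weight. Next it goes to the tray.

>>> {"fn": "step_arm", "kwargs": {
  "increments": "2.37 -3.41 0 0 0 0;2.37 -3.41 0 0 0 0;2.37 -3.41 0 0 0 0;2.37 -3.41 0 0 0 0;2.37 -3.41 0 0 0 0"
}}

```text
time: 4.75
tool_pos: [0.4636, 0.1034, 0.1025]
ee_rot: [-3.141, 0.002, 0.491]
wrist_force: [1.2, -1.1, -1.6]
width: 0.0233
```

>>> {"fn": "step_arm", "kwargs": {
  "increments": "2.37 -3.41 0 0 0 0;2.37 -3.41 0 0 0 0;2.37 -3.41 0 0 0 0;2.37 -3.41 0 0 0 0;2.37 -3.41 0 0 0 0"
}}

```text
time: 5.25
tool_pos: [0.4878, 0.3095, 0.102]
ee_rot: [3.141, 0.003, 0.491]
wrist_force: [1.0, 0.1, -2.0]
width: 0.0235
```

>>> {"fn": "step_arm", "kwargs": {
  "increments": "2.37 -3.41 0 0 0 0.1;2.37 -3.41 0 0 0 0;0 0 0 0 0 0.1;0 0 0 0 0 0.1;0 0 0 0 0 0.1"
}}

```text
time: 5.75
tool_pos: [0.5015, 0.3899, 0.1012]
ee_rot: [3.139, 0.004, 0.088]
wrist_force: [-0.1, 0.4, -2.6]
width: 0.0231
```

```bash
python3 - <<'E'
from h import *
from bench import *
o=get_obs();w=snapshot("wrist")[:,:,::-1].copy()
print(o["time"],o["tool_pos"],o["ee_rot"])
W=cam(calibration("wrist"),o)
s=cv2.imread("pics/side0.png").astype(int)
a=w.astype(int);red=(a[:,:,2]>110)&(a[:,:,1]<60)
for c,st,l in comps(red,2000,90000): print(c,st,plane(W,cv2.boxPoints(cv2.minAreaRect(np.argwhere(l)[:,::-1].astype(np.float32))),.028))
cv2.imwrite("pics/w3.png",w)
E
```

```text
5.75 [0.5015 0.3899 0.1012] [3.1392 0.0035 0.0875]
```

View pics/w3.png

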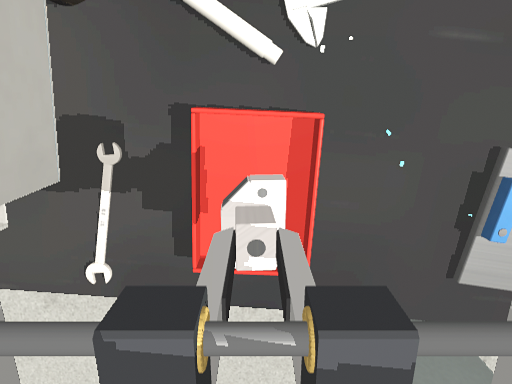

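The block hangs over the tray. The rim corners show at about (192,108), (324,114), (313,272) and (192,272).

```bash
python3 - <<'E'
from h import *
from bench import calibration
o=dict(tool_pos=[0.5015,0.3899,0.1012],ee_rot=[3.1392,0.0035,0.0875])
P=plane(cam(calibration("wrist"),o),[(192,108),(324,114),(313,272),(192,272)],.028);print(P,P.mean(0))
E
```

```text
[[0.572  0.4471 0.028 ]
 [0.5768 0.3391 0.028 ]
 [0.4324 0.3282 0.028 ]
 [0.4225 0.4418 0.028 ]] [0.5009 0.389  0.028 ]
```

>>> {"fn": "step_arm", "kwargs": {
  "increments": "0 0 2 0 0 0.04;0 0 2 0 0 0;0 0 2 0 0 0;0 0 0.9 0 0 0;0 0 0.2 0 0 0"
}}

```text
time: 6.3
tool_pos: [0.5009, 0.3889, 0.0303]
ee_rot: [3.139, 0.004, 0.052]
wrist_force: [-0.7, -0.3, -2.5]
width: 0.0236
```

>>> {"fn": "step_arm", "kwargs": {
  "increments": "0 0 0.1 0 0 0;0 0 0.1 0 0 0;0 0 0 0 0 0"
}}

```text
time: 6.6
tool_pos: [0.5031, 0.3904, 0.0325]
ee_rot: [-3.141, -0.002, 0.051]
wrist_force: [-0.4, 0.8, -2.5]
width: 0.0234
```

>>> {"fn": "step_arm", "kwargs": {
  "increments": "0 0 0.1 0 0 0;0 0 0.1 0 0 0;0 0 0.1 0 0 0"
}}

```text
time: 6.9
tool_pos: [0.5026, 0.3902, 0.0286]
ee_rot: [-3.141, -0.001, 0.051]
wrist_force: [1.5, 0.7, 0.2]
width: 0.0231
```

>>> {"fn": "step_arm", "kwargs": {
  "increments": "0 0 0 0 0 0;0 0 0 0 0 0"
}}

```text
time: 7.1
tool_pos: [0.5027, 0.3902, 0.0287]
ee_rot: [-3.141, -0.001, 0.051]
wrist_force: [-0.2, 1.3, -1.5]
width: 0.0233
```

>>> {"fn": "step_arm", "kwargs": {
  "increments": "0 0 0 0 0 0;0 0 0 0 0 0;0 0 0 0 0 0;0 0 0 0 0 0;0 0 0 0 0 0",
  "claw": 0
}}

```text
time: 7.6
tool_pos: [0.5025, 0.39, 0.0285]
ee_rot: [3.142, -0.0, 0.051]
wrist_force: [0.0, -0.1, 0.5]
width: 0.047
```

>>> {"fn": "step_arm", "kwargs": {
  "increments": "0 0 -2.5 0 0 0;0 0 -3 0 0 0;0 0 -3 0 0 0;0 0 -3 0 0 0;0 0 0 0 0 0"
}}

```text
time: 8.1
tool_pos: [0.505, 0.3917, 0.1496]
ee_rot: [-3.136, -0.01, 0.051]
wrist_force: [0.4, -0.5, 0.4]
width: 0.0469
```

```bash
python3 - <<'E'
from h import *
from bench import *
o=get_obs();w=snapshot("wrist")[:,:,::-1].copy();s=snapshot("side")[:,:,::-1]
print(o["time"],o["tool_pos"],o["ee_rot"],o["joint_positions"],o["wrist_force"])
cv2.imwrite("pics/w4.png",w);cv2.imwrite("pics/s4.png",s)
W=cam(calibration("wrist"),o)
m=(w.min(2)>165)
for c,st,l in comps(m,500,20000): print(c,st[:5],plane(W,[c],.022))
E
```

```text
8.1 [0.505  0.3917 0.1496] [-3.1363 -0.0096  0.0508] [ 0.5711  0.2847  1.2036 -0.0001  1.6423  2.0911] [ 0.4409 -0.4558  0.3713]
[ 37.9366 116.627 ] [    0     0    90   242 17025] [[0.5612 0.6099 0.022 ]]
[306.7131  18.8779] [ 273    0   98   59 2391] [[0.6618 0.3527 0.022 ]]
[232.4608  41.5887] [ 191   10   86   65 1517] [[0.6392 0.42   0.022 ]]
[485.9096 219.928 ] [ 442  140   70  128 4613] [[0.478  0.1433 0.022 ]]
[127.2718 209.6243] [ 113  147   29  124 1203] [[0.4689 0.5265 0.022 ]]
[256.2673 186.167 ] [ 234  154   43   62 2293] [[0.502  0.3905 0.022 ]]
[ 42.0916 295.179 ] [   0  276  167   45 3156] [[0.3597 0.63   0.022 ]]
[253.1374 304.2539] [ 200  286  106   35 3340] [[0.3613 0.3867 0.022 ]]
[479.8563 308.3931] [ 442  297   70   24 1239] [[0.3704 0.1245 0.022 ]]
[274.7998 342.6312] [ 184  339  152   12 1014] [[0.3102 0.3581 0.022 ]]
[ 29.6802 369.4306] [ 14 356  32  28 713] [[0.254  0.6579 0.022 ]]
[255.5856 369.725 ] [ 181  356  150   28 4018] [[0.2695 0.3791 0.022 ]]
```

View pics/w4.png

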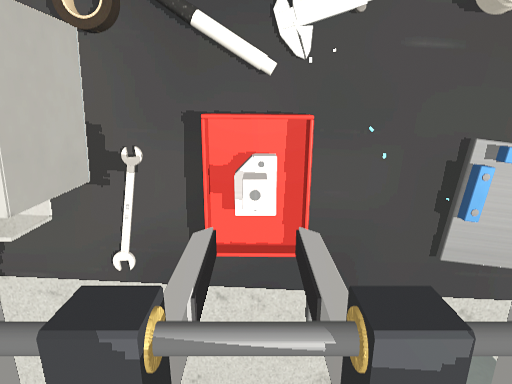

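The chipped block lies flat in the tray at (256,186). Next I'll look at the jig from above.

>>> {"fn": "step_arm", "kwargs": {
  "increments": "-0.5 4 0 0 0 0;-0.5 4 0 0 0 0;-0.5 4 0 0 0 0;-0.5 4 0 0 0 0;-0.5 4 0 0 0 0",
  "claw": -1
}}

```text
time: 8.7
tool_pos: [0.4858, 0.1872, 0.1405]
ee_rot: [3.14, 0.004, 0.051]
wrist_force: [0.5, 0.2, 0.5]
width: 0.0839
```

>>> {"fn": "step_arm", "kwargs": {
  "increments": "-0.5 4 0 0 0 0;-0.5 4 0 0 0 0;0 0 0 0 0 0;0 0 0 0 0 0"
}}

```text
time: 9.1
tool_pos: [0.4807, 0.1081, 0.1415]
ee_rot: [-3.141, 0.003, 0.049]
wrist_force: [0.0, -0.1, -0.3]
width: 0.0942
```

```bash
python3 - <<'E'
from h import *
from bench import *
o=get_obs();w=snapshot("wrist")[:,:,::-1].copy()
print(o["time"],o["tool_pos"],o["ee_rot"]);np.save("o5.npy",o,allow_pickle=True)
cv2.imwrite("pics/w5.png",w)
W=cam(calibration("wrist"),o);a=w.astype(int)
hsv=cv2.cvtColor(w,cv2.COLOR_BGR2HSV);m=cv2.inRange(hsv,(100,110,60),(125,255,255))>0
for c,st,l in comps(m,150,20000):
    r=cv2.minAreaRect((plane(W,np.argwhere(l)[:,::-1],.024)[:,:2]*1000).astype(np.float32));print(c,st,r)
E
```

```text
9.1 [0.4807 0.1081 0.1415] [-3.1411  0.0032  0.0488]
[279.7044 120.2574] [ 223  106  115   30 1756] ((544.758056640625, 86.67294311523438), (109.34581756591797, 15.647150039672852), 85.961669921875)
[205.7173 155.5611] [196 126  21  61 909] ((506.1510925292969, 157.87887573242188), (16.80763816833496, 59.756221771240234), 85.95088958740234)
```

View pics/w5.png

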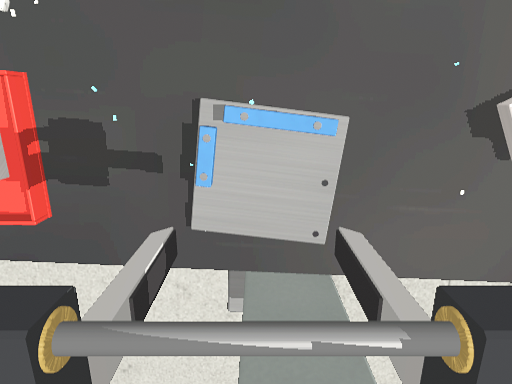

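The jig view shows the fences at (280,120) and (206,156). Cast to z = 0.024 they come out as 109×16 and 60×17 mm. Jig yaw is about −0.070 and the corner is near (0.541, 0.148). The sound block at (0.552, −0.166) gets gripped across its 30 mm side, so the fingers clear the screwdriver.

>>> {"fn": "step_arm", "kwargs": {
  "increments": "0.83 3.96 0 0 0 0;0.83 3.96 0 0 0 0;0.83 3.96 0 0 0 0;0.83 3.96 0 0 0 0;0.83 3.96 0 0 0 0"
}}

```text
time: 9.65
tool_pos: [0.5338, -0.0866, 0.1424]
ee_rot: [-3.141, 0.001, 0.054]
wrist_force: [-0.1, 0.3, 0.4]
width: 0.094
```

>>> {"fn": "step_arm", "kwargs": {
  "increments": "0.83 3.96 0 0 0 0;0.83 3.96 0 0 0 0;0 0 0 0 0 -0.145;0 0 0 0 0 -0.145;0 0 0 0 0 -0.145"
}}

```text
time: 10.15
tool_pos: [0.5544, -0.1638, 0.1419]
ee_rot: [-3.14, 0.001, 0.494]
wrist_force: [0.5, 0.5, 0.1]
width: 0.0941
```

>>> {"fn": "step_arm", "kwargs": {
  "increments": "0 0 0 0 0 -0.145;0 0 0 0 0 -0.145;0 0 0 0 0 -0.145;0 0 0 0 0 -0.145;0 0 0 0 0 -0.145"
}}

```text
time: 10.65
tool_pos: [0.5544, -0.1632, 0.1422]
ee_rot: [-3.14, -0.001, 1.22]
wrist_force: [0.3, -0.2, 0.2]
width: 0.0941
```

>>> {"fn": "step_arm", "kwargs": {
  "increments": "0 0 0 0 0 -0.145;0 0 0 0 0 -0.145;0 0 0 0 0 -0.145;0 0 0 0 0 -0.145;0 0 0 0 0 -0.145"
}}

```text
time: 11.15
tool_pos: [0.5544, -0.1632, 0.1422]
ee_rot: [-3.141, -0.002, 1.945]
wrist_force: [-0.5, 0.1, 0.0]
width: 0.094
```

>>> {"fn": "step_arm", "kwargs": {
  "increments": "0 0 0 0 0 -0.145;0 0 0 0 0 0;0 0 0 0 0 0"
}}

```text
time: 11.45
tool_pos: [0.5542, -0.1639, 0.1426]
ee_rot: [-3.141, -0.001, 2.08]
wrist_force: [-0.2, 1.0, -0.2]
width: 0.0939
```

```bash
python3 - <<'E'
from h import *
from bench import *
o=get_obs();w=snapshot("wrist")[:,:,::-1].copy()
print(o["time"],o["tool_pos"],o["ee_rot"])
cv2.imwrite("pics/w6.png",w)
W=cam(calibration("wrist"),o)
for k in blocks(w,W): print(k)
print(proj(W,[[.5521,-.1658,.052]]))
E
```

```text
11.45 [ 0.5542 -0.1639  0.1426] [-3.1411 -0.001   2.0798]
(array([252.4559, 181.6875]), np.int32(2189), ((552.3756713867188, -165.99261474609375), (63.76223373413086, 43.420101165771484), 29.24491310119629))
[[252.1084 190.2024]]
```

View pics/w6.png

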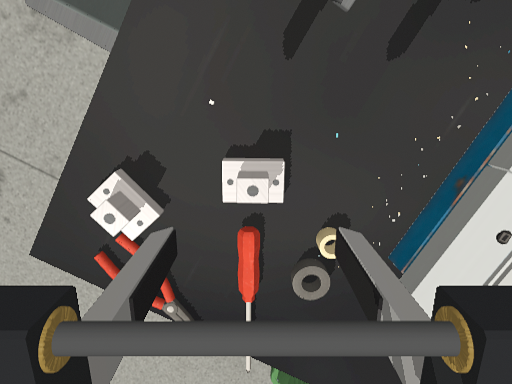

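The sound block is at (252,182), aligned with the tool and measured at (0.5524, −0.1660). The fingers' paths are clear, so I'll descend and grip.

>>> {"fn": "step_arm", "kwargs": {
  "increments": "-0.1 -0.26 3 0 0 0;0 0 3 0 0 0;0 0 3 0 0 0;0 0 2 0 0 0;0 0 0.7 0 0 0"
}}

```text
time: 12.0
tool_pos: [0.5501, -0.1662, 0.0232]
ee_rot: [-3.138, -0.004, 2.08]
wrist_force: [-0.4, -0.6, 0.2]
width: 0.094
```

>>> {"fn": "step_arm", "kwargs": {
  "increments": "0 0 0 0 0 0;0 0 0 0 0 0;0 0 0 0 0 0;0 0 0 0 0 0;0 0 0 0 0 0",
  "claw": 1
}}

```text
time: 12.5
tool_pos: [0.5526, -0.1677, 0.0274]
ee_rot: [3.141, 0.002, 2.081]
wrist_force: [-0.4, 0.0, -0.2]
width: 0.0575
```

>>> {"fn": "step_arm", "kwargs": {
  "increments": "0 0 0 0 0 0;0 0 0 0 0 0;0 0 0 0 0 0;0 0 0 0 0 0;0 0 0 0 0 0"
}}

```text
time: 13.0
tool_pos: [0.5521, -0.1674, 0.0263]
ee_rot: [3.142, 0.0, 2.081]
wrist_force: [0.1, 1.3, 0.3]
width: 0.0287
```

>>> {"fn": "step_arm", "kwargs": {
  "increments": "0 0 -2 0 0 0;0 0 -2.5 0 0 0;0 0 -2.5 0 0 0;0 0 -1.5 0 0 0;0 0 0 0 0 0"
}}

```text
time: 13.5
tool_pos: [0.5534, -0.168, 0.1139]
ee_rot: [3.139, 0.004, 2.081]
wrist_force: [0.3, 0.1, -1.2]
width: 0.0285
```

>>> {"fn": "step_arm", "kwargs": {
  "increments": "3.76 1.39 0 0 0 0;3.76 1.39 0 0 0 0;3.76 1.39 0 0 0 0;3.76 1.39 0 0 0 0;3.76 1.39 0 0 0 0"
}}

```text
time: 14.0
tool_pos: [0.5193, 0.0321, 0.1093]
ee_rot: [-3.139, -0.002, 2.08]
wrist_force: [0.9, -0.1, -2.0]
width: 0.0285
```

>>> {"fn": "step_arm", "kwargs": {
  "increments": "3.76 1.39 0 0 0 0;3.76 1.39 0 0 0 0;0 0 0 0 0 -0.14;0 0 0 0 0 -0.14;0 0 0 0 0 -0.14"
}}

```text
time: 14.5
tool_pos: [0.5071, 0.1103, 0.1092]
ee_rot: [-3.139, -0.002, 2.508]
wrist_force: [0.1, -0.3, -2.0]
width: 0.0285
```

>>> {"fn": "step_arm", "kwargs": {
  "increments": "0 0 0 0 0 -0.14;0 0 0 0 0 -0.14;0 0 0 0 0 -0.14;0 0 0 0 0 -0.14;0 0 0 0 0 0"
}}

```text
time: 15.0
tool_pos: [0.5073, 0.1097, 0.1094]
ee_rot: [-3.141, -0.003, 3.06]
wrist_force: [0.1, -0.1, -1.0]
width: 0.0286
```

```bash
python3 - <<'E'
from h import *
from bench import *
o=get_obs();w=snapshot("wrist")[:,:,::-1].copy()
print(o["time"],o["tool_pos"],o["ee_rot"],o["wrist_force"])
cv2.imwrite("pics/w7.png",w)
W=cam(calibration("wrist"),o)
hsv=cv2.cvtColor(w,cv2.COLOR_BGR2HSV);m=cv2.inRange(hsv,(100,110,60),(125,255,255))>0
for c,st,l in comps(m,150,20000):
    r=cv2.minAreaRect((plane(W,np.argwhere(l)[:,::-1],.024)[:,:2]*1000).astype(np.float32));print(c,st,r)
R_=R.from_euler("xyz",o["ee_rot"]).as_matrix()
print("expected hole px",proj(W,o["tool_pos"]+R_@[0.001,0,-.0257]))
E
```

```text
15.0 [0.5073 0.1097 0.1094] [-3.1409 -0.0033  3.0605] [ 0.1352 -0.1182 -1.0077]
[309.9758 181.0864] [300 152  20  64 949] ((504.4292907714844, 158.0408935546875), (16.951995849609375, 59.06136703491211), 85.89738464355469)
[192.8242 229.1648] [178 220  32  20 546] ((539.8336791992188, 47.42912673950195), (29.905996322631836, 19.255996704101562), 85.4551010131836)
expected hole px [[256.5242 239.5537]]
```

View pics/w7.png

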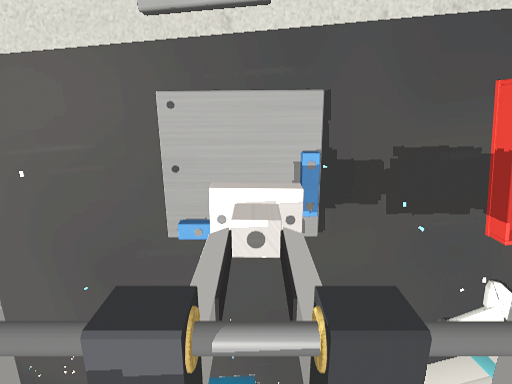

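The block is over the plate, squared to it with hole (256,240) as expected. The short fence shows at (310,181), inside measure consistent. I'll lower it.

>>> {"fn": "step_arm", "kwargs": {
  "increments": "0 0 2 0 0 -0.01;0 0 2 0 0 0;0 0 2 0 0 0;0 0 0.9 0 0 0;0 0 0 0 0 0"
}}

```text
time: 15.55
tool_pos: [0.5067, 0.1096, 0.0402]
ee_rot: [-3.141, -0.004, 3.069]
wrist_force: [0.7, 0.8, -2.2]
width: 0.0279
```

>>> {"fn": "step_arm", "kwargs": {
  "increments": "0 0 0.15 0 0 0;0 0 0.15 0 0 0;0 0 0 0 0 0"
}}

```text
time: 15.85
tool_pos: [0.5091, 0.1099, 0.0402]
ee_rot: [3.141, 0.002, 3.07]
wrist_force: [-0.7, -0.2, -1.1]
width: 0.0286
```

>>> {"fn": "step_arm", "kwargs": {
  "increments": "0 0 0.1 0 0 0;0 0 0.1 0 0 0;0 0 0 0 0 0"
}}

```text
time: 16.15
tool_pos: [0.5084, 0.1098, 0.0374]
ee_rot: [-3.141, 0.0, 3.071]
wrist_force: [-0.0, -0.3, -0.9]
width: 0.0287
```

>>> {"fn": "step_arm", "kwargs": {
  "increments": "0 0 0.1 0 0 0;0 0 0 0 0 0;0 0 0 0 0 0"
}}

```text
time: 16.45
tool_pos: [0.5085, 0.1098, 0.0364]
ee_rot: [-3.141, 0.0, 3.071]
wrist_force: [0.5, -0.2, -0.9]
width: 0.0286
```

>>> {"fn": "step_arm", "kwargs": {
  "increments": "0 0 0.1 0 0 0;0 0 0 0 0 0;0 0 0 0 0 0"
}}

```text
time: 16.75
tool_pos: [0.5089, 0.1098, 0.0363]
ee_rot: [3.142, 0.001, 3.071]
wrist_force: [-2.7, -0.5, 5.8]
width: 0.0285
```

The block touched the plate (about 7 N). I'll ease the press slightly and slide toward both fences.

>>> {"fn": "step_arm", "kwargs": {
  "increments": "0 0 -0.05 0 0 0;-0.3 0.3 0 0 0 0;-0.3 0.3 0 0 0 0;0 0 0 0 0 0;0 0 0 0 0 0"
}}

```text
time: 17.25
tool_pos: [0.5159, 0.1158, 0.0363]
ee_rot: [3.141, 0.002, 3.071]
wrist_force: [1.0, 0.2, 3.9]
width: 0.0286
```

>>> {"fn": "step_arm", "kwargs": {
  "increments": "-0.1 0.1 0 0 0 0;0 0 0 0 0 0;0 0 0 0 0 0"
}}

```text
time: 17.55
tool_pos: [0.5161, 0.116, 0.0363]
ee_rot: [-3.141, 0.001, 3.071]
wrist_force: [0.1, -1.2, 5.6]
width: 0.0286
```

>>> {"fn": "step_arm", "kwargs": {
  "increments": "-0.1 0.1 0 0 0 0;0 0 0 0 0 0;0 0 0 0 0 0"
}}

```text
time: 17.85
tool_pos: [0.517, 0.1169, 0.0362]
ee_rot: [-3.141, 0.0, 3.071]
wrist_force: [-1.0, -0.9, 5.7]
width: 0.0288
```

>>> {"fn": "step_arm", "kwargs": {
  "increments": "-0.1 0.1 0 0 0 0;0 0 0 0 0 0;0 0 0 0 0 0"
}}

```text
time: 18.15
tool_pos: [0.518, 0.1179, 0.0362]
ee_rot: [-3.141, -0.0, 3.071]
wrist_force: [-1.2, -1.0, 5.9]
width: 0.0284
```

>>> {"fn": "step_arm", "kwargs": {
  "increments": "-0.1 0.1 0 0 0 0;0 0 0 0 0 0;0 0 0 0 0 0"
}}

```text
time: 18.45
tool_pos: [0.5182, 0.1182, 0.0362]
ee_rot: [-3.14, -0.002, 3.071]
wrist_force: [-2.6, -2.4, 7.3]
width: 0.0289
```

>>> {"fn": "step_arm", "kwargs": {
  "increments": "-0.1 0.1 0 0 0 0;0 0 0 0 0 0;0 0 0 0 0 0"
}}

```text
time: 18.75
tool_pos: [0.5184, 0.1184, 0.0363]
ee_rot: [-3.138, -0.004, 3.071]
wrist_force: [-5.3, -3.1, 9.5]
width: 0.029
```

>>> {"fn": "step_arm", "kwargs": {
  "increments": "-0.1 0.15 0 0 0 0;0 0 0 0 0 0;0 0 0 0 0 0"
}}

```text
time: 19.05
tool_pos: [0.5187, 0.1185, 0.0364]
ee_rot: [-3.135, -0.005, 3.071]
wrist_force: [-8.2, -6.8, 11.2]
width: 0.0288
```

>>> {"fn": "step_arm", "kwargs": {
  "increments": "-0.05 0.15 0 0 0 0;0 0 0 0 0 0;0 0 0 0 0 0"
}}

```text
time: 19.35
tool_pos: [0.5188, 0.1187, 0.0365]
ee_rot: [-3.133, -0.007, 3.07]
wrist_force: [-9.1, -10.1, 12.5]
width: 0.0284
```

>>> {"fn": "step_arm", "kwargs": {
  "increments": "0 0 -0.03 0 0 0;-0.1 0.05 0 0 0 0;0 0 0 0 0 0;0 0 0 0 0 0;0 0 0 0 0 0"
}}

```text
time: 19.85
tool_pos: [0.519, 0.1187, 0.0366]
ee_rot: [-3.132, -0.008, 3.07]
wrist_force: [-10.3, -10.2, 13.4]
width: 0.0285
```

>>> {"fn": "step_arm", "kwargs": {
  "increments": "0 0 0 0 0 0;0 0 0 0 0 0;0 0 0 0 0 0;0 0 0 0 0 0;0 0 0 0 0 0"
}}

```text
time: 20.35
tool_pos: [0.519, 0.1187, 0.0366]
ee_rot: [-3.132, -0.008, 3.07]
wrist_force: [-9.7, -9.7, 13.2]
width: 0.0284
```

```bash
python3 - <<'E'
from h import *
from bench import *
o=get_obs();w=snapshot("wrist")[:,:,::-1].copy();t=snapshot("top")[:,:,::-1];s=snapshot("side")[:,:,::-1]
print(o["time"],o["tool_pos"],o["ee_rot"],o["wrist_force"],o["wrist_torque"],o["width"])
for n,i in(("w8",w),("t8",t),("s8",s)): cv2.imwrite(f"pics/{n}.png",i)
crop=lambda im,x,y,ww,h,k:cv2.resize(im[y:y+h,x:x+ww],None,fx=k,fy=k,interpolation=cv2.INTER_CUBIC)
cv2.imwrite("pics/c8.png",np.hstack([crop(w,130,120,200,150,2),crop(s,200,130,133,100,3)]))
E
```

```text
20.35 [0.519  0.1187 0.0366] [-3.1318 -0.0083  3.0703] [-9.6936 -9.6625 13.2189] [-2.0254  1.9695  0.0699] 0.028408366400172504
```

View pics/c8.png

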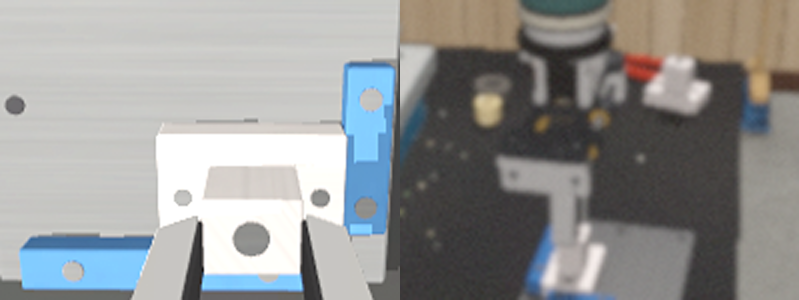

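The crop shows the flange's right end flush with the short fence (x≈345) and its front side on the long fence. The other sound block is standing untouched. Forces are steady at about 10 N each way, so I'm handing in.

```bash
python3 - <<'E'
from h import *
from bench import *
a=cv2.imread("pics/top0.png");b=cv2.imread("pics/t8.png");m=lambda i:i[205:235,350:380].min(2)>180
print([ [tuple(c) for c,s,l in comps(m(i),50,900)] for i in(a,b)])
print(close_job());print(get_obs()["wrist_force"])
E
```

```text
[[(np.float64(14.008403361344538), np.float64(15.445378151260504))], [(np.float64(14.008403361344538), np.float64(15.445378151260504))]]
the job is handed in; nothing more can be done
None
the job is handed in; nothing more can be done
```

I put the chipped block in the red tray and let go of it. Then I set a sound block on the jig plate and pressed it into the corner, still gripped. The job was handed in at about 20.5 s of the 61 s allowed, and it reports no verdict.

Last checks before handing in:
- **Chipped block:** after release it lay flat in the tray at about (0.502, 0.390). I measured the tray centre at (0.501, 0.389).
- **Pressed block:** the wrist force was steady over the last 0.5 s at −9.7 N in x, −9.7 N in y and +13 N in z. That is the total on the tool; some of it is friction on the plate, so each fence takes a bit less. The force on each fence was not measured directly.
- **Squareness:** the block's yaw matches the jig's to within about 0.002 rad, and the tool's tilt is about 0.01 rad. The wrist picture shows the flange against both fences.
- **Grip:** the fingers are on the boss at 28.4 mm opening, against 30 mm nominal, as if the pads give slightly.
- **Other sound block:** its place in the top view did not change from first picture to last.

Two readings disagreed. The first height for the sound block I picked came out at 34 mm instead of 52 mm, because the two views were too close together. I trusted the flange outline from two wrist-camera positions instead, and those agreed to 0.3 mm. The corner as found from each fence differed by about 0.8 mm, so I relied on contact force there.

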